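# Mosaic tray: clear the chips, pack the tile flush and hold it

### The job

With the wooden block held in the gripper, sweep the three loose mosaic pieces off the tile and clear of the tray onto the table (using the block, not the fingers, and leaving none in the gaps). Then slide the block, on edge, well down into the one gap between tile and tray rim that is wide enough for it, and with it push the tile squarely until it sits flush against the opposite rim. Finish while holding it so: the block still gripped in the gap, pressing the tile firmly against that rim while the adhesive takes; leave the glue bottle, jar, ruler and cup where they are.

Things in the scene. Friction and masses are not known exactly. Their poses are not given: they have to be found in the camera images.
- tray: wooden mosaic tray standing on a thin black non-slip mat that holds it to the table (it does not move). Outside 150 mm along its x by 170 mm along its y; a rim 18 mm wide runs all round, so the opening is 114 mm along x by 134 mm along y. Heights above the table: mat 2 mm (6 mm wider than the tray all round), tray floor inside 8 mm, top of the rim 19 mm. Origin: centre of the tray, on the table; z up. It may be turned to any yaw.
- tile_face (a point): the white ceramic tile, 108 x 108 x 12 mm, about 280 g, loose in the tray on its floor; this point is the centre of its upper face (20 mm above the table, 1 mm above the rim), axes along its edges, about parallel to the tray's. Along the tray's x there are only about 3 mm free on each side; along the tray's y the tile lies off-centre, towards +y, so that one end gap is about 16 to 19 mm wide and the other 7 to 10 mm. It slides with 1 to 4 N.
- block_mid (a point): plain beech bar 96 mm long (x), 12 mm thick (y), 45 mm high (z), about 40 g, standing on its long narrow edge on the table to the robot's right; this point is its centre, 22.5 mm above its underside. Held across its 12 mm thickness.
- chip_a_mid (a point): loose flat mosaic piece 24 x 24 x 8 mm, 11 g, lying on the tile; its centre, 4 mm above its underside
- chip_b_mid (a point): loose flat mosaic piece 24 x 24 x 8 mm, 11 g, lying on the tile; its centre, 4 mm above its underside
- chip_c_mid (a point): loose flat mosaic piece 30 x 19 x 8 mm, 11 g, lying on the tile; its centre, 4 mm above its underside
- block: the same beech bar as block_mid; origin at the centre of its underside
- tile: the same tile as tile_face; origin at the centre of its underside
- chip_a: the mosaic piece of chip_a_mid; origin at the centre of its underside
- chip_b: the mosaic piece of chip_b_mid; origin at the centre of its underside
- chip_c: the mosaic piece of chip_c_mid; origin at the centre of its underside
- glue: bystander: white glue bottle, 54 mm across, 150 mm high; origin under its centre
- jar: bystander: amber glass jar, 72 mm across, 85 mm high; origin under its centre
- ruler: bystander: wooden ruler 30 mm (x) by 300 mm (y), 5 mm thick, lying on the table; origin under its centre
- pot: bystander: white cup, 76 mm across, 95 mm high; origin under its centre
Not all that is in view belongs to the job. Of the things shaped like the tray, the wooden one is meant. Of the things that look like the block, take the one that is nearest to the robot's base at the start.

How it is judged:
On the way, in this order (a step that is already met when the one before it is completed fails the run):
1. with the block held in the gripper, all three mosaic pieces are off the tile and tray, down beside it ((x of chip_a_mid in the frame of tray above 0.076 m or x of chip_a_mid in the frame of tray below -0.076 m or y of chip_a_mid in the frame of tray above 0.086 m or y of chip_a_mid in the frame of tray below -0.086 m) and height (world z) of each of chip_a_mid, chip_b_mid, chip_c_mid below 0.021 m and (x of chip_b_mid in the frame of tray above 0.076 m or x of chip_b_mid in the frame of tray below -0.076 m or y of chip_b_mid in the frame of tray above 0.086 m or y of chip_b_mid in the frame of tray below -0.086 m) and (x of chip_c_mid in the frame of tray above 0.076 m or x of chip_c_mid in the frame of tray below -0.076 m or y of chip_c_mid in the frame of tray above 0.086 m or y of chip_c_mid in the frame of tray below -0.086 m) and contact force between the fingers and block above 2 N), for 0.2 s.
2. the held block stands in the wide gap, its lower edge at least 5 mm below the tile's face (z of block_mid in the frame of tray below 0.037 m and y of block_mid in the frame of tray between -0.064 and -0.043 m and x of block_mid in the frame of tray between -0.014 and 0.014 m and angle between block_mid's own z axis and vertical below 0.15 rad and contact force between the fingers and block above 2 N), for 0.2 s.
At the end, for the whole second after the job is handed in: Fingers grip the block, upright (0.15 rad), in the wide gap, 5 mm or more below the tile face, within 14 mm of the gap's middle, pressing the tile over 3 N; tile flat, square (0.02 rad), still, within 1.5 mm of the far rim; all three pieces off the tray, centres below 21 mm (all of step 2 and (x of chip_a_mid in the frame of tray above 0.076 m or x of chip_a_mid in the frame of tray below -0.076 m or y of chip_a_mid in the frame of tray above 0.086 m or y of chip_a_mid in the frame of tray below -0.086 m) and height (world z) of each of chip_a_mid, chip_b_mid, chip_c_mid below 0.021 m and (x of chip_b_mid in the frame of tray above 0.076 m or x of chip_b_mid in the frame of tray below -0.076 m or y of chip_b_mid in the frame of tray above 0.086 m or y of chip_b_mid in the frame of tray below -0.086 m) and (x of chip_c_mid in the frame of tray above 0.076 m or x of chip_c_mid in the frame of tray below -0.076 m or y of chip_c_mid in the frame of tray above 0.086 m or y of chip_c_mid in the frame of tray below -0.086 m) and contact force between block and tile above 3 N and y of tile_face in the frame of tray above 0.0115 m and z of tile_face in the frame of tray below 0.0215 m and angle between the x axis of tile_face and the x axis of tray, either way round below 0.02 rad and angle between tile_face's own z axis and vertical below 0.03 rad and linear speed of tile below 0.01 m/s); the arm keeps its last pose, push and grip.
It fails at once if the fingers push a mosaic piece (contact force between the fingers and chip_a above 1 N or contact force between the fingers and chip_b above 1 N or contact force between the fingers and chip_c above 1 N).
It fails at once if a bystander is shifted by more than 25 mm (distance of any of glue, jar, ruler, pot from where it was at the start of the episode above 0.025 m).
It also fails if it takes over 43 s, if anything falls off the work surface, if the arm or the gripper's body presses on something with over 40 N, if the wrist force passes 120 N, or if a joint passes its speed limit or range.

### The arm

A 6-joint arm with a two-finger parallel gripper is mounted at the origin on the work surface. World frame = base frame: x ahead of the robot, y to its left, z up, the work surface at z = 0. Lengths are in m, angles in rad, forces in N, time in s.
With the tool pointing down it reaches from about 0.35 to 0.85 m from the base axis. Payload 8.1 kg.
Tool frame: the origin (TCP) lies at the centre of the arm's flange, where the gripper is bolted on; the fingertips stand 186 mm ahead of it and the grasp point (between the pads) lies 167 mm ahead of it (robot.nose_length is the distance from the TCP to the fingertips, in m); z points along the fingers, x is the direction in which the jaws open and shut, and the axes are right-handed (so a half turn about z gives the same grasp; the last joint's range is limited). The gripper opens to 93 mm and grips with 3 to 60 N. Pads are 15 mm wide; open, the fingers measure 128 mm over their backs; the gripper's body (75 mm by 188 mm) begins 65 mm behind the grasp point.
Start: joints at [-0.085, 0.13, 1.488, -0, 1.523, -0.085], TCP at [0.6, 0, 0.405] pointing down, gripper open.
Joint ranges: [-2.96, 2.96], [-0.89, 2.26], [0.02, 2.5], [-1.34, 4.48], [0, 2.73], [-2.66, 2.66]. Speed limits (rad/s): [2.39, 2.39, 2.79, 3.14, 3.14, 3.14].

### API

Orientations are given as a rotation vector (axis times angle).
In Python, from plant import robot gives the robot as it stands.
- The arm moves only by the tool arm_command, never from a script. Its argument "motion" is a list of rows, each an object with "slide": the shift along the tool's x, y, z each as a share of 0.4 m, from -1 to 1, a list of three; "turn": the turn, a rotation vector about the tool's x, y, z each as a share of 0.5 rad, from -1 to 1, a list of three. A call has exactly 5 rows; each row shifts and turns the commanded pose from where the row before left it, along the tool's axes as they then stand; what a row does not reach is not made up. A row lasts 1/12 s, in which the tool goes at most 41.7 mm and 7.16 degrees, less where a joint would pass 70% of its speed; a pose out of reach is approached as far as the arm can. A call with a number of a shift or a turn outside -1 to 1 is refused whole. A call with a gripper value outside its range is refused whole. "gripper" is the opening in per cent of the stroke, from 0 (shut) to 100 (fully open), set as the call begins (left out, the last holds). The fingers move at their own pace and stop on an object; "grip_force" is the grip in N (left out, the last holds). Time passes only in rows, so rows that do not move let the fingers close, or fill a call up. It gives the time, the measured TCP pose, the force and the opening at its end, in the units of the state.
- robot.read_state(): the state, without advancing time (a new reading comes with each control period).
- robot.read_camera(name): name is "scene" or "side" or "wrist"; returns a dict with "pixels" (480x640x3 uint8, blue, green, red), "intrinsics" (3x3 intrinsics, pixels), "D" ([k1, k2, p1, p2, k3] as OpenCV has them; the pictures are not rectified), "T" (4x4, takes a point from camera to world coordinates). Camera axes: x right, y down, z forward; pixel columns grow to the right and rows downward; lengths in m; the calibration is good to about 2 mm. A picture is of the moment at which its call begins. There is no depth.
- robot.close_job(): hands the job in, once; it reports no verdict.
The state is a dict: "t": time; "q": joint angles; "dq": joint speeds; "joint_torque": joint torques, N m; "tool_pos": TCP position; "orientation": TCP orientation; "force": force on the tool from outside, world axes, zero at the start; "wrist_torque": the same for the moment, N m; "opening": finger opening in m.
Only numpy, scipy, OpenCV 4.12 (cv2) and the standard library are available. Lean on these libraries where they do the work, as an engineer would, in place of code of your own. Each camera call takes 0.05 s, during which the arm holds its last target.

## Working session

There is one attempt and no reset: what is moved stays moved. The work goes in short steps, Python scripts to look and compute and a tool call to move; the robot and the scene stay as the last step left them, time stands still between calls to the robot, and variables do not carry over. Pictures are saved under pics/ and viewed, and the job is handed in when it is done.

Besides the shell and the picture viewer there is one more tool, called by a JSON object that holds its "op" and its "data". arm_command: Moves the arm, as the interface text tells. Shift numbers are shares of 0.4 m and turn numbers shares of 0.5 rad, none past 1 either way. Its arguments: {"type":"object","properties":{"motion":{"type":"array","items":{"type":"object","properties":{"slide":{"type":"array","items":{"type":"number"}},"turn":{"type":"array","items":{"type":"number"}}}}},"gripper":{"type":"number"},"grip_force":{"type":"number"}},"required":["motion"]}

```bash
mkdir -p pics; ls; python3 - <<'E'
from plant import robot
import cv2
s=robot.read_state();print(s)
for n in("scene","side","wrist"):
    c=robot.read_camera(n);cv2.imwrite(f"pics/{n}0.png",c["pixels"]);print(n,c["intrinsics"],c["D"],c["T"])
E
```

```text
pics
{'t': 0.0, 'q': array([-8.54291943e-02,  1.31122497e-01,  1.48926350e+00, -3.03215066e-05,
        1.52302150e+00, -8.54440627e-02]), 'dq': array([-0.00087244,  0.00139096, -0.00135901, -0.00077465,  0.00213987,
        0.00146388]), 'joint_torque': array([-1.61290725e-03, -5.59853125e+01, -4.91755986e+01,  7.67333270e-02,
        3.59135563e-02, -2.97389461e-04]), 'tool_pos': array([5.99766574e-01, 1.89990200e-05, 4.03718916e-01]), 'orientation': array([-3.14146668e+00, -2.56720621e-05,  2.84429791e-03]), 'force': array([0.24760671, 0.0802927 , 0.73060991]), 'wrist_torque': array([ 0.04701753,  0.04649282, -0.01553409]), 'opening': 0.09283554438216879}
scene [[553.49611174   0.         311.60756959]
 [  0.         553.49611174 243.10005596]
 [  0.           0.           1.        ]] [-0.03032873  0.          0.          0.          0.        ] [[-0.50325602  0.63486429 -0.58624288  1.24275119]
 [ 0.86413199  0.36733818 -0.34400372  0.39849762]
 [-0.00304629 -0.67971317 -0.73347169  0.91619336]
 [ 0.          0.          0.          1.        ]]
side [[433.0605197    0.         316.82594904]
 [  0.         433.0605197  239.52184215]
 [  0.           0.           1.        ]] [-0.0262439  0.         0.         0.         0.       ] [[-0.95488535 -0.20711234  0.21283432  0.35834166]
 [-0.29663909  0.63112969 -0.71671512  0.61718341]
 [ 0.01411449 -0.74751575 -0.66409411  0.62790379]
 [ 0.          0.          0.          1.        ]]
wrist [[347.21664213   0.         322.91086714]
 [  0.         347.21664213 241.08339967]
 [  0.           0.           1.        ]] [-0.04226027  0.          0.          0.          0.        ] [[ 9.99996432e-01  1.32304640e-03 -2.32072999e-03  6.00424945e-01]
 [ 7.02787377e-04 -9.68432847e-01 -2.49273600e-01  6.70049229e-02]
 [-2.57727169e-03  2.49271080e-01 -9.68430321e-01  3.83871559e-01]
 [ 0.00000000e+00  0.00000000e+00  0.00000000e+00  1.00000000e+00]]
```

View pics/scene0.png

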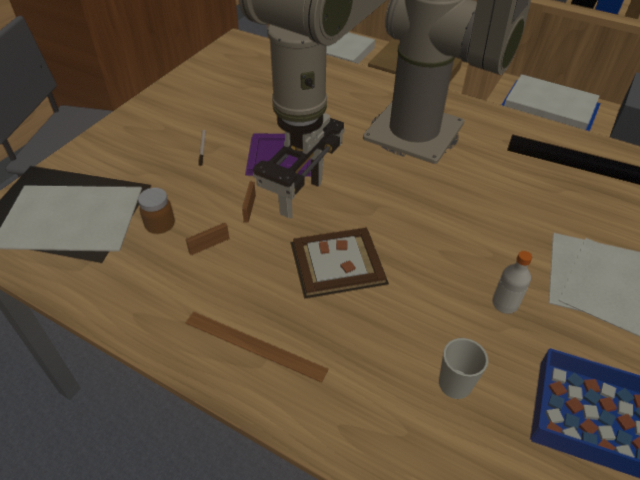

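View pics/side0.png

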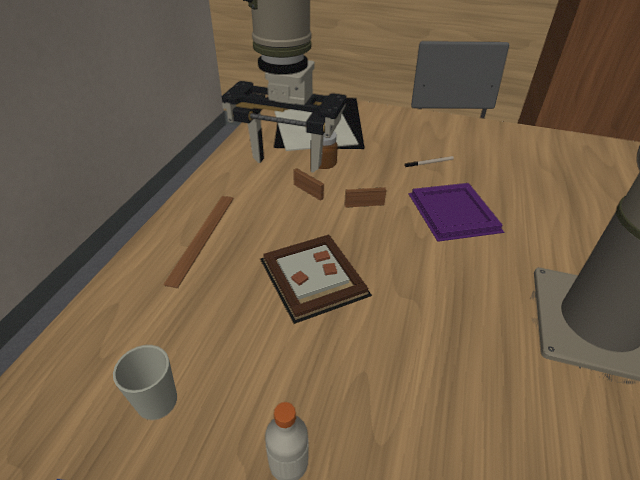

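View pics/wrist0.png

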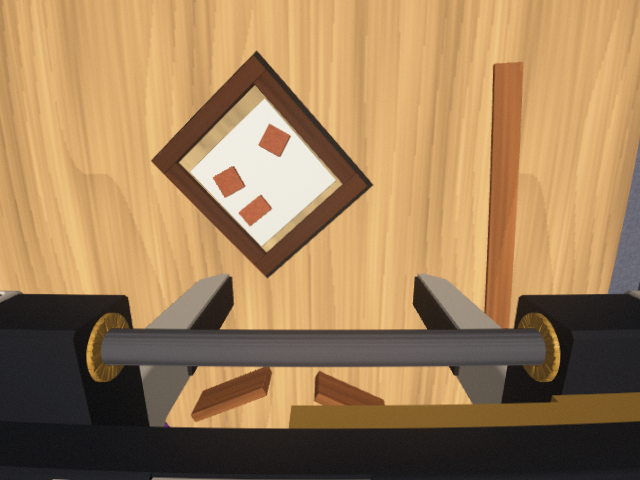

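```bash
cat > h.py <<'E'
import numpy as np, cv2
from plant import robot
def ray(c,px):
    u=cv2.undistortPoints(np.array(px,float).reshape(-1,1,2),c["intrinsics"],np.array(c["D"])).reshape(-1,2)
    T=c["T"];d=np.c_[u,np.ones(len(u))]@T[:3,:3].T
    return T[:3,3],d
def plane(c,px,z):
    o,d=ray(c,px);return o+d*((z-o[2])/d[:,2])[:,None]
def tri(c1,p1,c2,p2):
    o1,d1=ray(c1,p1);o2,d2=ray(c2,p2);out=[]
    for a,b in zip(d1,d2):
        a=a/np.linalg.norm(a);b=b/np.linalg.norm(b)
        s=np.linalg.lstsq(np.c_[a,-b],o2-o1,rcond=None)[0]
        p,q=o1+s[0]*a,o2+s[1]*b
        out.append(np.r_[(p+q)/2,np.linalg.norm(p-q)])
    return np.array(out)
def proj(c,P):
    T=np.linalg.inv(c["T"]);return cv2.projectPoints(np.array(P,float).reshape(-1,3),cv2.Rodrigues(T[:3,:3])[0],T[:3,3],c["intrinsics"],np.array(c["D"]))[0].reshape(-1,2)
E
python3 - <<'E'
from h import *
s={n:robot.read_camera(n) for n in("scene","side","wrist")}
import pickle;pickle.dump(s,open("c0.pkl","wb"))
def crop(n,x0,y0,x1,y1,k,f):
    cv2.imwrite(f"pics/{f}.png",cv2.resize(s[n]["pixels"][y0:y1,x0:x1],None,fx=k,fy=k,interpolation=cv2.INTER_CUBIC))
crop("scene",180,170,280,270,6,"s_blk")
crop("side",270,150,430,240,5,"d_blk")
crop("wrist",140,40,390,290,2.4,"w_tray")
print(robot.read_state()['t'])
E
```

```text
0.3
```

View pics/s_blk.png

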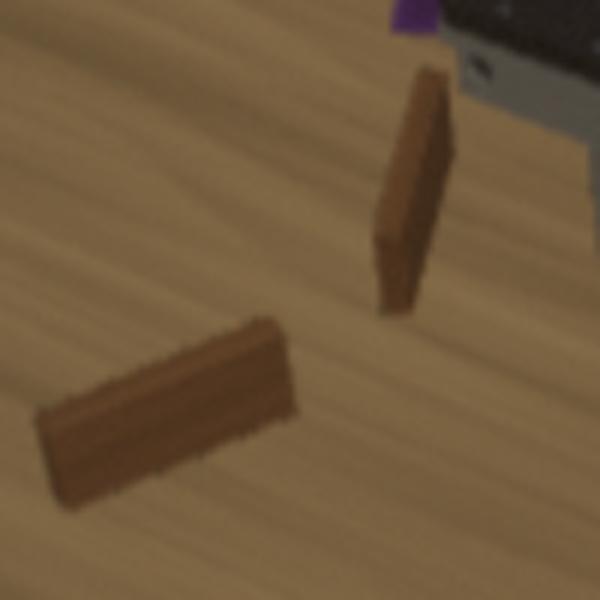

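View pics/d_blk.png

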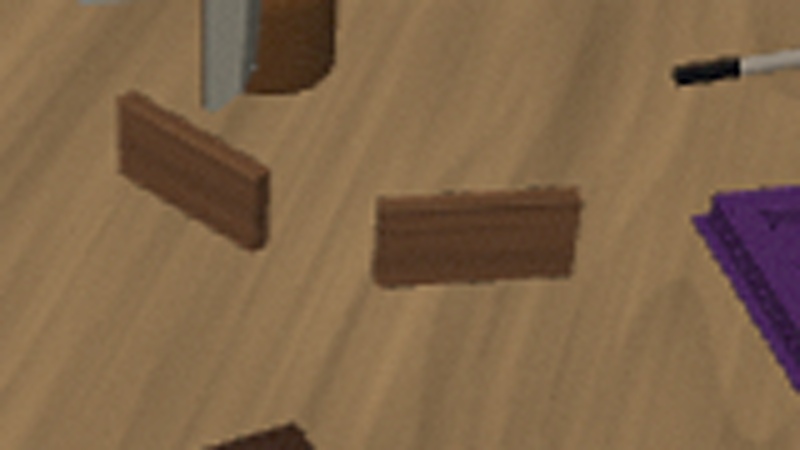

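View pics/w_tray.png

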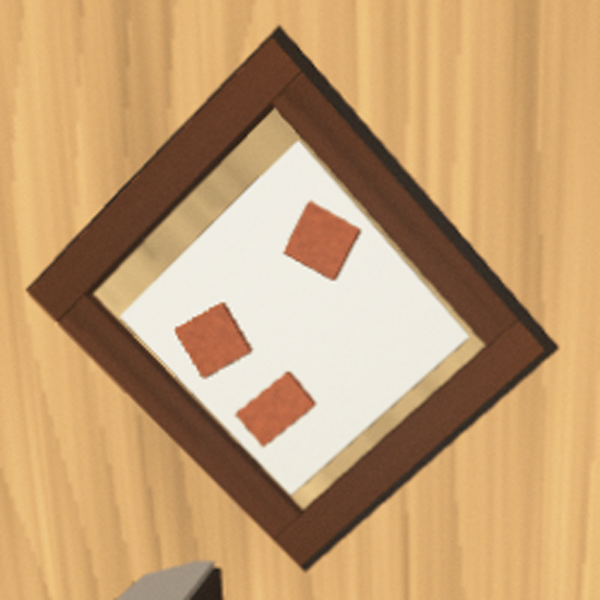

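```bash
python3 - <<'E'
from h import *
import pickle;np.set_printoptions(precision=4,suppress=True)
s=pickle.load(open("c0.pkl","rb"))
S=lambda p:np.array(p)/6+[180,170]; D=lambda p:np.array(p)/5+[270,150]; W=lambda p:np.array(p)/2.4+[140,40]
# near block top: low-x end left(-y), right(+y), high-x end left,right
a=S([(425,68),(448,75),(375,235),(400,240)]); b=D([(580,187),(580,205),(378,197),(378,209)])
print(tri(s["scene"],a,s["side"],b)); print(plane(s["scene"],a,.045),plane(s["side"],b,.045))
# far block: tops
print("far",plane(s["scene"],S([(40,412),(270,318)]),.045))
t=W([(280,27),(28,290),(305,570),(556,348)])
print("tray",P:=plane(s["wrist"],t,.019)); print([np.linalg.norm(P[i]-P[i-3]) for i in range(4)],P.mean(0))
print("tile",P:=plane(s["wrist"],W([(298,140),(122,316),(300,494),(470,338)]),.020)); print([np.linalg.norm(P[i]-P[i-3]) for i in range(4)],P.mean(0))
# detection of red chips
im=s["wrist"]["pixels"].astype(int);m=((im[...,2]>im[...,0]+60)&(im[...,2]>130)&(im[...,1]<110)).astype(np.uint8)*255
tm=np.zeros_like(m);cv2.fillPoly(tm,[W([(298,140),(122,316),(300,494),(470,338)]).astype(int)],255)
for c in cv2.findContours(m&tm,0,2)[0]:
    if cv2.contourArea(c)>100:
        r=cv2.minAreaRect(c);print("chip",r,plane(s["wrist"],cv2.boxPoints(r),.028).mean(0))
E
```

```text
[[ 0.4451 -0.2377  0.0456  0.0008]
 [ 0.4426 -0.2283  0.0431  0.0009]
 [ 0.5337 -0.2     0.0451  0.0013]
 [ 0.5312 -0.1902  0.0453  0.0015]]
[[ 0.445  -0.2377  0.045 ]
 [ 0.4439 -0.2274  0.045 ]
 [ 0.5342 -0.1994  0.045 ]
 [ 0.5317 -0.1896  0.045 ]] [[ 0.4451 -0.2394  0.045 ]
 [ 0.4424 -0.2248  0.045 ]
 [ 0.5336 -0.2012  0.045 ]
 [ 0.5312 -0.1918  0.045 ]]
far [[ 0.6707 -0.2511  0.045 ]
 [ 0.5902 -0.2075  0.045 ]]
tray [[ 0.5359  0.162   0.019 ]
 [ 0.422   0.0588  0.019 ]
 [ 0.5375 -0.0692  0.019 ]
 [ 0.6508  0.0335  0.019 ]]
[np.float64(0.1537094019467762), np.float64(0.172454455996929), np.float64(0.1529344535232825), np.float64(0.17243320083639013)] [0.5366 0.0463 0.019 ]
tile [[ 0.5418  0.1187  0.02  ]
 [ 0.4627  0.0475  0.02  ]
 [ 0.5369 -0.0322  0.02  ]
 [ 0.6133  0.0378  0.02  ]]
[np.float64(0.10646430768161708), np.float64(0.10892338181508998), np.float64(0.10366165745895486), np.float64(0.10795650471123008)] [0.5387 0.043  0.02  ]
chip ((254.67074584960938, 209.96343994140625), (17.022939682006836, 28.267452239990234), 51.34019088745117) [0.529  0.0084 0.028 ]
chip ((228.3235321044922, 181.20590209960938), (23.323808670043945, 23.323806762695312), 59.03623962402344) [0.5035 0.0381 0.028 ]
chip ((273.70001220703125, 140.10000610351562), (23.702320098876953, 23.702320098876953), 26.56505012512207) [0.5512 0.0784 0.028 ]
```

```bash
python3 - <<'E'
from h import *
import pickle;np.set_printoptions(precision=3,suppress=True)
s=pickle.load(open("c0.pkl","rb"))
print("purple",plane(s["side"],[(439,238),(500,228),(409,185),(467,182)],.005))
print("glue",plane(s["scene"],[(505,310)],.0),"cup",plane(s["scene"],[(458,392)],.0),"jar",plane(s["scene"],[(160,230)],0))
print("ruler",plane(s["scene"],[(190,318),(325,376)],0.005))
c=proj(s["scene"],[(.4885,-.2139,.045)]);d=proj(s["side"],[(.4885,-.2139,.045)]);print(c,d)
E
```

```text
purple [[ 0.305 -0.143  0.005]
 [ 0.175 -0.222  0.005]
 [ 0.397 -0.327  0.005]
 [ 0.256 -0.389  0.005]]
glue [[0.474 0.403 0.   ]] cup [[0.695 0.383 0.   ]] jar [[ 0.651 -0.356  0.   ]]
ruler [[ 0.813 -0.137  0.005]
 [ 0.79   0.16   0.005]]
[[248.682 195.296]] [[365.659 189.948]]
```

Candidates: blocks at scene (249,202) and (208,238). The first is nearest the base, 0.53 m against 0.67 m, so I take it. Trays: wooden at (338,262), purple at (275,150). I take the wooden one. The crops show the block standing on edge and clear, and the tray's wide gap at its upper left in the wrist view.

{"op": "arm_command", "data": {"motion": [{"slide": [-0.028,0.0535,0.019],"turn": [0,0,0]},{"slide": [-0.028,0.0535,0.019],"turn": [0,0,0]},{"slide": [-0.028,0.0535,0.019],"turn": [0,0,0]},{"slide": [-0.028,0.0535,0.019],"turn": [0,0,0]},{"slide": [-0.028,0.0535,0.019],"turn": [0,0,0]}], "gripper": 60}}

```text
t: 0.72
tool_pos: [0.5434, -0.1078, 0.3663]
orientation: [3.142, 0.0, -0.0]
force: [0.7, -0.2, 0.2]
opening: 0.0642
```

{"op": "arm_command", "data": {"motion": [{"slide": [-0.028,0.0535,0.019],"turn": [0,0,0]},{"slide": [-0.028,0.0535,0.019],"turn": [0,0,0]},{"slide": [-0.028,0.0535,0.019],"turn": [0,0,0]},{"slide": [-0.028,0.0535,0.019],"turn": [0,0,0]},{"slide": [-0.028,0.0535,0.019],"turn": [0,0,0]}]}}

```text
t: 1.13
tool_pos: [0.4873, -0.2149, 0.3285]
orientation: [3.141, 0.0, 0.0]
force: [1.0, -0.5, -0.6]
opening: 0.0556
```

{"op": "arm_command", "data": {"motion": [{"slide": [0,0,0],"turn": [0,0,0.233]},{"slide": [0,0,0],"turn": [0,0,0.233]},{"slide": [0,0,0],"turn": [0,0,0.233]},{"slide": [0,0,0],"turn": [0,0,0.233]},{"slide": [0,0,0],"turn": [0,0,0.233]}]}}

```text
t: 1.55
tool_pos: [0.4879, -0.2141, 0.3287]
orientation: [-3.007, 0.911, 0.0]
force: [0.9, -0.2, 0.2]
opening: 0.0559
```

{"op": "arm_command", "data": {"motion": [{"slide": [0,0,0],"turn": [0,0,0.233]},{"slide": [0,0,0],"turn": [0,0,0.233]},{"slide": [0,0,0],"turn": [0,0,0.233]},{"slide": [0,0,0],"turn": [0,0,0.233]},{"slide": [0,0,0],"turn": [0,0,0.233]}]}}

```text
t: 1.97
tool_pos: [0.488, -0.214, 0.3287]
orientation: [-2.619, 1.736, 0.0]
force: [-0.0, -0.0, -0.3]
opening: 0.0558
```

```bash
python3 - <<'E'
from h import *
import pickle
s={n:robot.read_camera(n) for n in("scene","side","wrist")}
pickle.dump(s,open("c1.pkl","wb"))
for n in s: cv2.imwrite(f"pics/{n}1.png",s[n]["pixels"])
st=robot.read_state();print(st['t'],st['tool_pos'],cv2.Rodrigues(st['orientation'])[0],st['q'],st['force'])
E
```

```text
2.1167 [ 0.48800486 -0.21397394  0.3287747 ] [[ 3.97524429e-01 -9.17591590e-01  4.82903770e-05]
 [-9.17591590e-01 -3.97524430e-01 -3.85670596e-05]
 [ 5.45854141e-05 -2.89794955e-05 -9.99999998e-01]] [-5.09452787e-01 -2.13010814e-03  1.76680517e+00 -1.03116058e-05
  1.37685663e+00  6.52528162e-01] [ 0.29142062  0.11952872 -0.05914234]
```

View pics/wrist1.png

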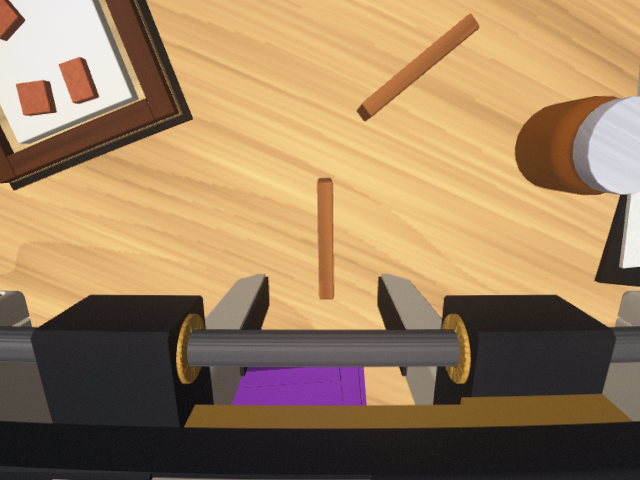

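View pics/scene1.png

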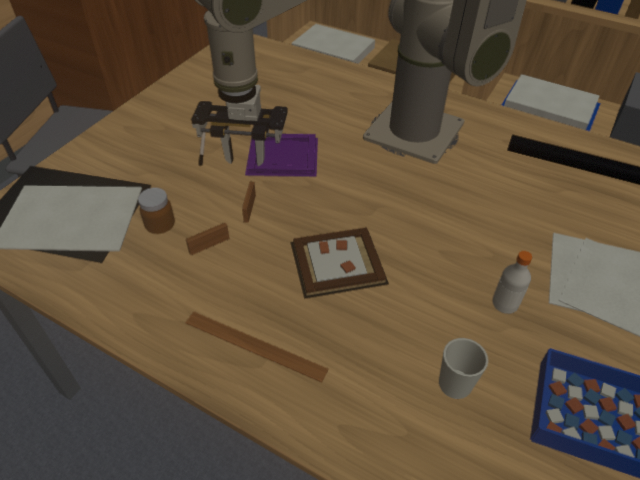

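```bash
python3 - <<'E'
from h import *
import pickle;np.set_printoptions(precision=4,suppress=True)
s=pickle.load(open("c1.pkl","rb"))
im=s["wrist"]["pixels"];cv2.imwrite("pics/blk1.png",cv2.resize(im[165:310,270:380],None,fx=5,fy=4,interpolation=cv2.INTER_CUBIC)) 
hsv=cv2.cvtColor(im,cv2.COLOR_BGR2HSV)
m=(hsv[...,2]<190)&(hsv[...,1]>120); m=m.astype(np.uint8)*255; m[:165]=0;m[305:]=0;m[:,:290]=0;m[:,370:]=0
c=max(cv2.findContours(m,0,2)[0],key=cv2.contourArea);r=cv2.minAreaRect(c);print(r)
# edges per row
for y in range(190,296,15):
    xs=np.where(m[y])[0];print(y,xs.min(),xs.max())
P=plane(s["wrist"],[(325.5,181),(326,298)],.045);print(P,P.mean(0),np.linalg.norm(P[1]-P[0]))
p=proj(s["wrist"],[(.488,-.214,.045)]);print(p)
E
```

```text
((325.2084045410156, 238.00404357910156), (120.16896057128906, 15.137429237365723), 89.20427703857422)
190 317 332
205 318 332
220 318 332
235 318 332
250 319 332
265 319 333
280 319 333
295 320 333
[[ 0.5329 -0.199   0.045 ]
 [ 0.4459 -0.2368  0.045 ]] [ 0.4894 -0.2179  0.045 ] 0.0949024280357597
[[320.4857 241.7242]]
```

View pics/blk1.png

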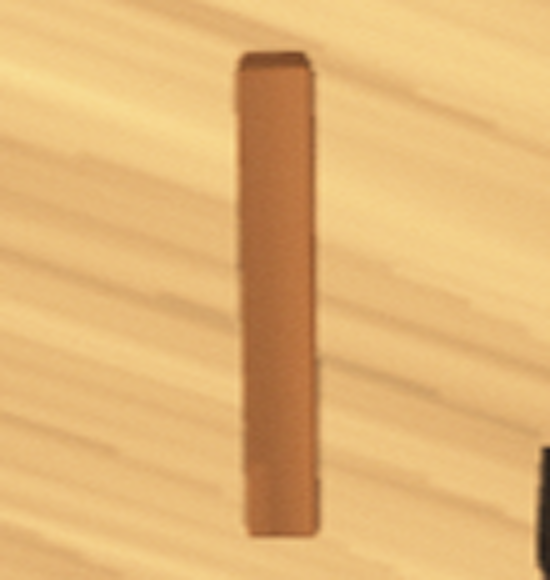

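{"op": "arm_command", "data": {"motion": [{"slide": [0.007,0,0.0315],"turn": [0,0,0]},{"slide": [0,0,0.0315],"turn": [0,0,0]},{"slide": [0,0,0.0315],"turn": [0,0,0]},{"slide": [0,0,0.0315],"turn": [0,0,0]},{"slide": [0,0,0.0315],"turn": [0,0,0]}]}}

```text
t: 2.53
tool_pos: [0.4886, -0.2163, 0.2634]
orientation: [2.624, -1.727, -0.003]
force: [0.1, 0.3, -0.4]
opening: 0.0554
```

{"op": "arm_command", "data": {"motion": [{"slide": [0,0,0.0315],"turn": [0,0,0]},{"slide": [0,0,0.0315],"turn": [0,0,0]},{"slide": [0,0,0.0315],"turn": [0,0,0]},{"slide": [0,0,0.0315],"turn": [0,0,0]},{"slide": [0,0,0.0315],"turn": [0,0,0]}]}}

```text
t: 2.95
tool_pos: [0.4891, -0.2165, 0.2015]
orientation: [2.624, -1.728, -0.0]
force: [0.5, -0.3, 0.2]
opening: 0.0558
```

{"op": "arm_command", "data": {"motion": [{"slide": [0,0,0],"turn": [0,0,0]},{"slide": [0,0,0],"turn": [0,0,0]},{"slide": [0,0,0],"turn": [0,0,0]},{"slide": [0,0,0],"turn": [0,0,0]},{"slide": [0,0,0],"turn": [0,0,0]}], "gripper": 0, "grip_force": 35}}

```text
t: 3.37
tool_pos: [0.4896, -0.2168, 0.2038]
orientation: [-2.623, 1.728, -0.003]
force: [-0.2, 1.0, -0.3]
opening: 0.0269
```

{"op": "arm_command", "data": {"motion": [{"slide": [0,0,0],"turn": [0,0,0]},{"slide": [0,0,0],"turn": [0,0,0]},{"slide": [0,0,0],"turn": [0,0,0]},{"slide": [0,0,0],"turn": [0,0,0]},{"slide": [0,0,0],"turn": [0,0,0]}]}}

```text
t: 3.78
tool_pos: [0.4893, -0.2167, 0.2032]
orientation: [-2.623, 1.728, -0.001]
force: [-0.7, 0.3, 4.6]
opening: 0.0115
```

{"op": "arm_command", "data": {"motion": [{"slide": [0,0,-0.04],"turn": [0,0,0]},{"slide": [0,0,-0.06],"turn": [0,0,-0.2]},{"slide": [0,0,-0.06],"turn": [0,0,-0.24]},{"slide": [0,0,-0.06],"turn": [0,0,-0.24]},{"slide": [0,0,-0.04],"turn": [0,0,-0.24]}]}}

```text
t: 4.2
tool_pos: [0.4894, -0.2167, 0.309]
orientation: [2.951, -1.076, 0.003]
force: [0.1, -1.1, -0.4]
opening: 0.0119
```

{"op": "arm_command", "data": {"motion": [{"slide": [0,0,0],"turn": [0,0,-0.24]},{"slide": [0,0,0],"turn": [0,0,-0.24]},{"slide": [0,0,0],"turn": [0,0,-0.24]},{"slide": [0,0,0],"turn": [0,0,-0.24]},{"slide": [0,0,0],"turn": [0,0,-0.24]}]}}

```text
t: 4.62
tool_pos: [0.4889, -0.2165, 0.3064]
orientation: [-3.137, 0.156, 0.001]
force: [0.4, -0.3, -0.4]
opening: 0.0117
```

{"op": "arm_command", "data": {"motion": [{"slide": [0,0,0],"turn": [0,0,-0.24]},{"slide": [0,0,0],"turn": [0,0,-0.24]},{"slide": [0,0,0],"turn": [0,0,-0.24]},{"slide": [0,0,0],"turn": [0,0,-0.24]},{"slide": [0,0,0],"turn": [0,0,-0.24]}]}}

```text
t: 5.03
tool_pos: [0.489, -0.2165, 0.3063]
orientation: [-3.043, -0.779, 0.001]
force: [0.6, -0.5, -0.5]
opening: 0.0117
```

{"op": "arm_command", "data": {"motion": [{"slide": [0,0,0],"turn": [0,0,-0.24]},{"slide": [0,0,0],"turn": [0,0,-0.234]},{"slide": [0,0,0],"turn": [0,0,0]},{"slide": [0,0,0],"turn": [0,0,0]},{"slide": [0,0,0],"turn": [0,0,0]}]}}

```text
t: 5.45
tool_pos: [0.489, -0.2165, 0.3065]
orientation: [-2.936, -1.118, 0.0]
force: [0.5, -0.1, -0.5]
opening: 0.0114
```

{"op": "arm_command", "data": {"motion": [{"slide": [0.068,-0.04,0],"turn": [0,0,-0.014]},{"slide": [0.068,-0.04,0],"turn": [0,0,0]},{"slide": [0.068,-0.04,0],"turn": [0,0,0]},{"slide": [0.068,-0.04,0],"turn": [0,0,0]},{"slide": [0.068,-0.04,0],"turn": [0,0,0]}]}}

```text
t: 5.87
tool_pos: [0.5362, -0.0645, 0.3068]
orientation: [2.932, 1.129, 0.0]
force: [0.2, -0.5, -1.2]
opening: 0.0115
```

{"op": "arm_command", "data": {"motion": [{"slide": [0.068,-0.04,0],"turn": [0,0,0]},{"slide": [0.068,-0.04,0],"turn": [0,0,0]},{"slide": [0.068,-0.04,0],"turn": [0,0,0]},{"slide": [0.068,-0.04,0],"turn": [0,0,0]},{"slide": [0.068,-0.04,0],"turn": [0,0,0]}]}}

```text
t: 6.28
tool_pos: [0.5828, 0.0865, 0.3067]
orientation: [2.931, 1.13, 0.0]
force: [0.5, 0.5, 0.2]
opening: 0.0115
```

```bash
python3 - <<'E'
from h import *
import pickle
s={n:robot.read_camera(n) for n in("scene","side","wrist")}
pickle.dump(s,open("c2.pkl","wb"))
for n in s: cv2.imwrite(f"pics/{n}2.png",s[n]["pixels"])
st=robot.read_state();print(st['t'],st['tool_pos'],cv2.Rodrigues(st['orientation'])[0],st['q'],st['force'])
E
```

```text
6.4333 [0.58277332 0.08689542 0.30655233] [[ 7.38735723e-01  6.73995187e-01 -1.39265220e-04]
 [ 6.73995200e-01 -7.38735688e-01  2.31585681e-04]
 [ 5.32074460e-05 -2.64944705e-04 -9.99999963e-01]] [ 6.09332384e-02  1.67441648e-01  1.62952325e+00  2.45891833e-04
  1.34475267e+00 -6.78725590e-01] [-0.79614841 -0.26312124 -0.80886999]
```

View pics/wrist2.png

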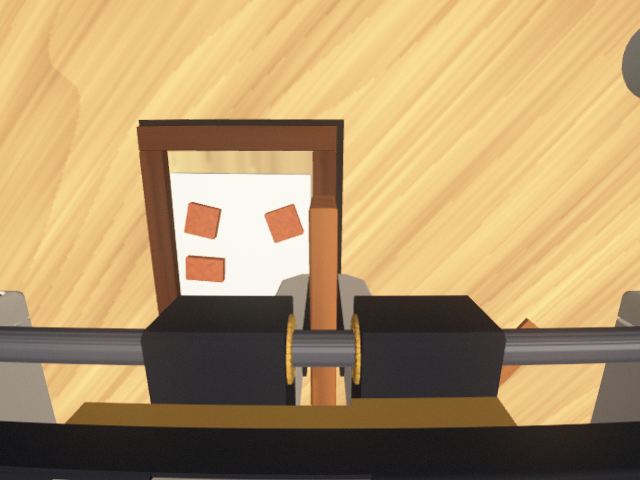

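View pics/side2.png

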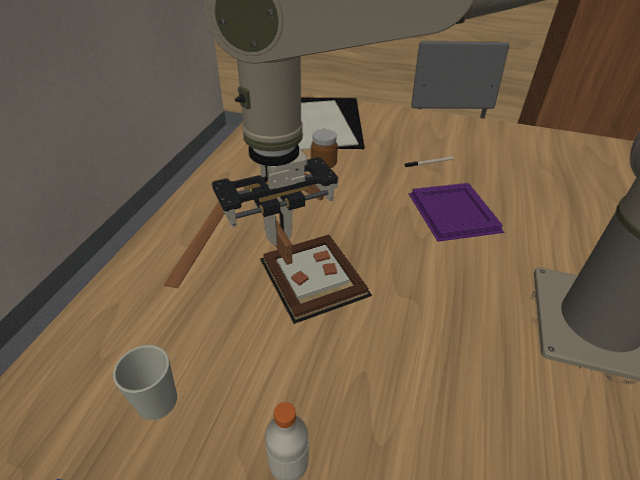

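```bash
python3 - <<'E'
from h import *
import pickle;np.set_printoptions(precision=4,suppress=True)
s=pickle.load(open("c2.pkl","rb"));w=s["wrist"]
cv2.imwrite("pics/w2c.png",cv2.resize(w["pixels"][110:310,130:360],None,fx=3.4,fy=3,interpolation=cv2.INTER_CUBIC))
a=np.deg2rad(-47.9);ey=np.array([np.cos(a),np.sin(a)]);ex=np.array([ey[1],-ey[0]]);c0=np.array([.5366,.0463])
def tr(P): d=P[:,:2]-c0;return np.c_[d@ex,d@ey]
print("outer top corners",tr(plane(w,[(138,127),(337,127)],.019)),"inner",tr(plane(w,[(168,151),(313,151)],.019)))
print("tile",tr(plane(w,[(170,173),(311,175),(181,290)],.020)))
print("leftedges outer,inner",tr(plane(w,[(158,290),(177,290)],.019)))
im=w["pixels"].astype(int);m=((im[...,2]>im[...,0]+60)&(im[...,1]<110)).astype(np.uint8)*255
t=np.zeros_like(m);t[180:290,180:306]=255
for c in cv2.findContours(m&t,0,2)[0]:
    if cv2.contourArea(c)>100: print("chip",tr(plane(w,cv2.boxPoints(cv2.minAreaRect(c)),.028)))
st=robot.read_state();P=st['tool_pos'][None];print("tcp",tr(P))
E
```

```text
outer top corners [[ 0.0759 -0.0859]
 [-0.0724 -0.0857]] inner [[ 0.0548 -0.0683]
 [-0.0547 -0.0683]]
tile [[ 0.0544 -0.052 ]
 [-0.0532 -0.0506]
 [ 0.055   0.0435]]
leftedges outer,inner [[0.0749 0.0442]
 [0.0588 0.044 ]]
tcp [[-0.0615  0.0008]]
```

View pics/w2c.png

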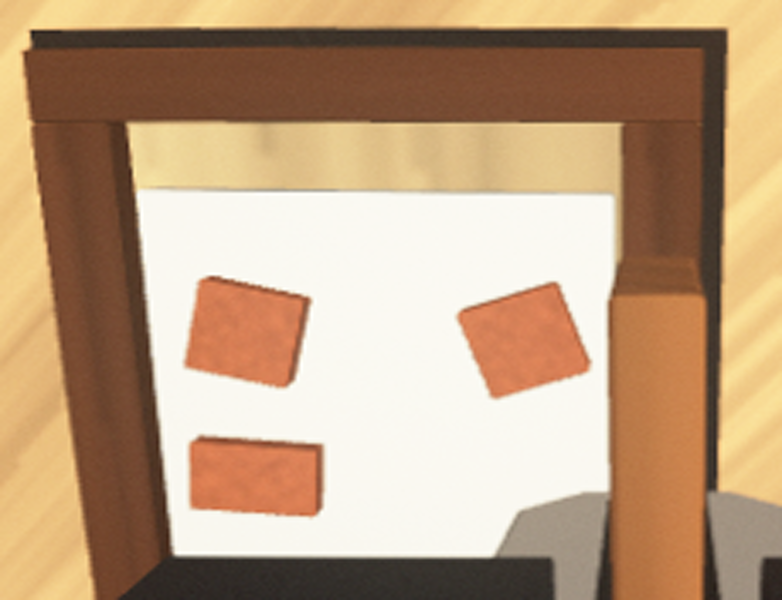

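{"op": "arm_command", "data": {"motion": [{"slide": [0.0075,0.003,0.04],"turn": [0,0,0]},{"slide": [0,0,0.05],"turn": [0,0,0]},{"slide": [0,0,0.05],"turn": [0,0,0]},{"slide": [0,0,0.04],"turn": [0,0,0]},{"slide": [0,0,0.015],"turn": [0,0,0]}]}}

```text
t: 6.85
tool_pos: [0.5842, 0.0848, 0.2256]
orientation: [-2.93, -1.13, 0.007]
force: [-0.3, 0.0, -1.4]
opening: 0.0114
```

```bash
python3 - <<'E'
from h import *
import pickle;np.set_printoptions(precision=4,suppress=True)
s=pickle.load(open("c2.pkl","rb"));w=s["wrist"]
P=plane(w,[(322.6,208)],.1484)[0];R=np.array([[.7387,.674],[.674,-.7387]])
print("block end in tool xy",R.T@(P[:2]-[.58277,.0869]))
s={n:robot.read_camera(n) for n in("scene","side")}
st=robot.read_state();print(st['t'],st['tool_pos'],st['force'])
a=s["scene"]["pixels"][215:305,280:400];b=s["side"]["pixels"][220:330,250:380]
cv2.imwrite("pics/p3.png",np.hstack([cv2.resize(a,(400,300),interpolation=2),cv2.resize(b,(360,300),interpolation=2)]))
E
```

```text
block end in tool xy [ 0.0008 -0.0465]
6.95 [0.5848 0.0851 0.2272] [-0.2595 -0.1401 -1.1793]
```

View pics/p3.png

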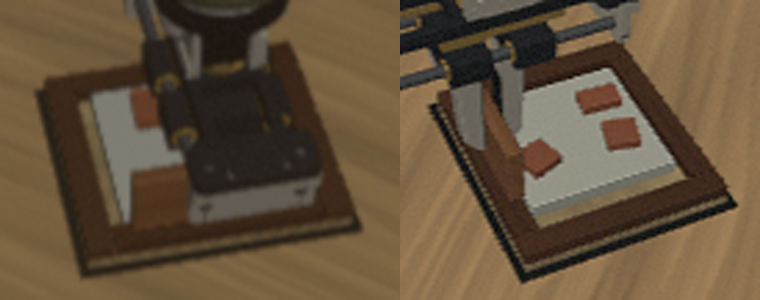

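{"op": "arm_command", "data": {"motion": [{"slide": [0,0,0.005],"turn": [0,0,0]},{"slide": [-0.01,0,0],"turn": [0,0,0]},{"slide": [-0.02,0,0],"turn": [0,0,0]},{"slide": [-0.03,0,0],"turn": [0,0,0]},{"slide": [-0.03,0,0],"turn": [0,0,0]}]}}

```text
t: 7.37
tool_pos: [0.5588, 0.0612, 0.2278]
orientation: [2.929, 1.135, 0.002]
force: [-0.9, -0.6, -0.6]
opening: 0.012
```

{"op": "arm_command", "data": {"motion": [{"slide": [-0.03,0,0],"turn": [0,0,0]},{"slide": [-0.03,0,0],"turn": [0,0,0]},{"slide": [-0.03,0,0],"turn": [0,0,0]},{"slide": [-0.03,0,0],"turn": [0,0,0]},{"slide": [-0.02,0,0],"turn": [0,0,0]}]}}

```text
t: 7.78
tool_pos: [0.5169, 0.0231, 0.2276]
orientation: [2.929, 1.134, 0.001]
force: [0.8, 0.4, -0.3]
opening: 0.0117
```

```bash
python3 - <<'E'
from h import *
s={n:robot.read_camera(n) for n in("scene","side")}
st=robot.read_state();print(st['t'],st['tool_pos'],st['force'])
a=s["scene"]["pixels"][215:305,280:400];b=s["side"]["pixels"][220:330,250:380]
cv2.imwrite("pics/p4.png",np.hstack([cv2.resize(a,(400,300),interpolation=2),cv2.resize(b,(360,300),interpolation=2)]))
E
```

```text
7.8833 [0.51695506 0.02318913 0.22729049] [ 0.57912024  0.73919138 -0.50544058]
```

View pics/p4.png

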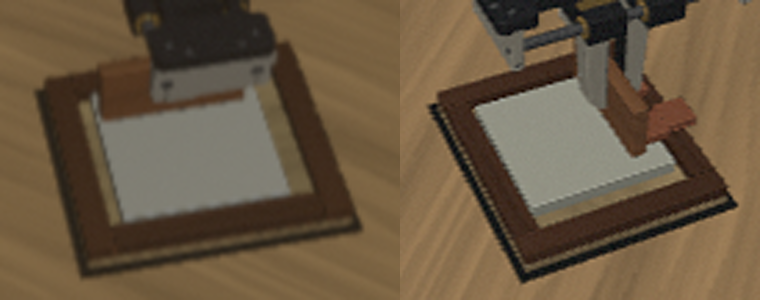

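{"op": "arm_command", "data": {"motion": [{"slide": [-0.02,0,0.006],"turn": [0,0,0]},{"slide": [-0.03,0,0],"turn": [0,0,0]},{"slide": [-0.03,0,0],"turn": [0,0,0]},{"slide": [-0.03,0,0],"turn": [0,0,0]},{"slide": [-0.03,0,0],"turn": [0,0,0]}]}}

```text
t: 8.3
tool_pos: [0.4755, -0.0143, 0.2243]
orientation: [-2.929, -1.135, 0.0]
force: [0.8, -0.4, -0.4]
opening: 0.0121
```

{"op": "arm_command", "data": {"motion": [{"slide": [-0.03,0,0],"turn": [0,0,0]},{"slide": [-0.03,0,0],"turn": [0,0,0]},{"slide": [-0.025,0,0],"turn": [0,0,0]},{"slide": [-0.02,0,0],"turn": [0,0,0]},{"slide": [0,0,0],"turn": [0,0,0]}]}}

```text
t: 8.72
tool_pos: [0.4442, -0.0429, 0.2242]
orientation: [-2.93, -1.133, 0.001]
force: [-0.1, 1.0, -0.1]
opening: 0.0121
```

```bash
python3 - <<'E'
from h import *
s={n:robot.read_camera(n) for n in("scene","side","wrist")}
st=robot.read_state();print(st['t'],st['tool_pos'],st['force'])
a=s["scene"]["pixels"][195:305,280:400];b=s["side"]["pixels"][200:330,250:410]
cv2.imwrite("pics/p5.png",np.hstack([cv2.resize(a,None,fx=3,fy=3,interpolation=2),cv2.resize(b,(406,330),interpolation=2)]))
cv2.imwrite("pics/wrist5.png",s["wrist"]["pixels"])
E
```

```text
8.8667 [ 0.44540579 -0.04203894  0.22456992] [0.28266381 0.54389072 0.31146832]
```

View pics/p5.png

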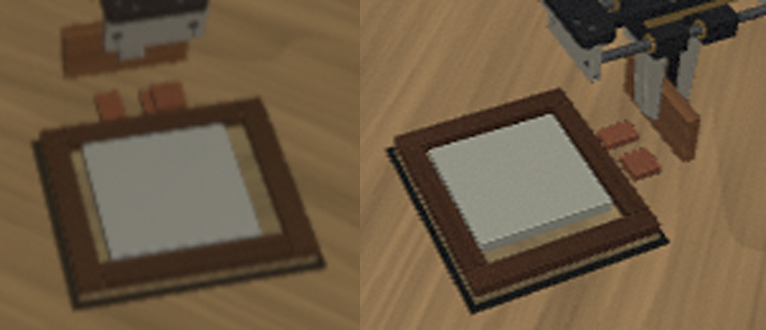

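View pics/wrist5.png

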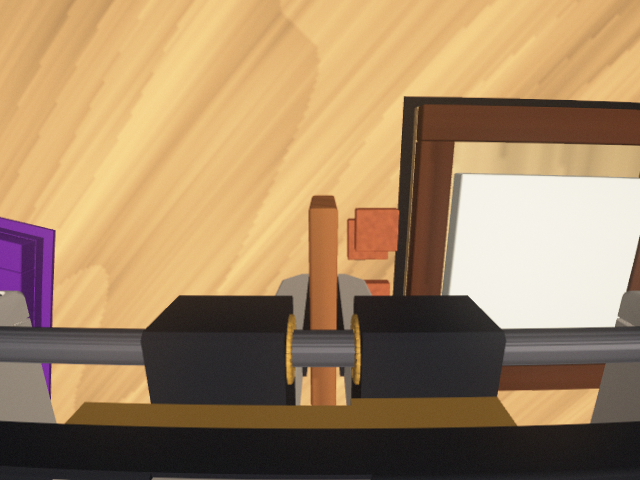

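{"op": "arm_command", "data": {"motion": [{"slide": [0,0,-0.03],"turn": [0,0,0]},{"slide": [0,0,-0.05],"turn": [0,0,0.12]},{"slide": [0,0,-0.05],"turn": [0,0,0.24]},{"slide": [0,0,-0.04],"turn": [0,0,0.24]},{"slide": [0,0,-0.03],"turn": [0,0,0.24]}]}}

```text
t: 9.28
tool_pos: [0.446, -0.0417, 0.3062]
orientation: [3.102, 0.491, 0.003]
force: [0.7, -1.4, -0.1]
opening: 0.0119
```

{"op": "arm_command", "data": {"motion": [{"slide": [0,0,0],"turn": [0,0,0.24]},{"slide": [0,0,0],"turn": [0,0,0.24]},{"slide": [0,0,0],"turn": [0,0,0.24]},{"slide": [0,0,0],"turn": [0,0,0.24]},{"slide": [0,0,0],"turn": [0,0,0.24]}]}}

```text
t: 9.7
tool_pos: [0.4456, -0.0416, 0.3045]
orientation: [-3.109, 0.448, -0.0]
force: [-1.1, 0.9, -0.3]
opening: 0.0114
```

{"op": "arm_command", "data": {"motion": [{"slide": [0,0,0],"turn": [0,0,0.24]},{"slide": [0,0,0],"turn": [0,0,0.24]},{"slide": [0,0,0],"turn": [0,0,0.24]},{"slide": [0,0,0],"turn": [0,0,0.24]},{"slide": [0,0,0],"turn": [0,0,0.15]}]}}

```text
t: 10.12
tool_pos: [0.4456, -0.0416, 0.3044]
orientation: [-2.867, 1.284, -0.0]
force: [-0.1, 0.3, -1.7]
opening: 0.0118
```

{"op": "arm_command", "data": {"motion": [{"slide": [-0.032,-0.0635,0],"turn": [0,0,0]},{"slide": [-0.032,-0.0635,0],"turn": [0,0,0]},{"slide": [-0.032,-0.0635,0],"turn": [0,0,0]},{"slide": [-0.032,-0.0635,0],"turn": [0,0,0]},{"slide": [-0.032,-0.0635,0],"turn": [0,0,0]}]}}

```text
t: 10.53
tool_pos: [0.4971, 0.0925, 0.3044]
orientation: [-2.871, 1.275, -0.0]
force: [-0.2, 0.4, -0.3]
opening: 0.0117
```

```bash
python3 - <<'E'
from h import *
import pickle
s={n:robot.read_camera(n) for n in("scene","side","wrist")};pickle.dump(s,open("c6.pkl","wb"))
st=robot.read_state();print(st['t'],st['tool_pos'],cv2.Rodrigues(st['orientation'])[0],st['force'])
a=s["scene"]["pixels"][195:305,280:400];b=s["side"]["pixels"][200:330,250:410]
cv2.imwrite("pics/p6.png",np.hstack([cv2.resize(a,None,fx=3,fy=3,interpolation=2),cv2.resize(b,(406,330),interpolation=2)]))
cv2.imwrite("pics/wrist6.png",s["wrist"]["pixels"])
E
```

```text
10.6833 [0.49704265 0.09269046 0.30428404] [[ 6.73043492e-01 -7.39602904e-01 -4.64345955e-05]
 [-7.39602869e-01 -6.73043477e-01  2.72657534e-04]
 [-2.32910805e-04 -1.49167219e-04 -9.99999962e-01]] [ 0.64406901  0.60701282 -0.37723525]
```

View pics/p6.png

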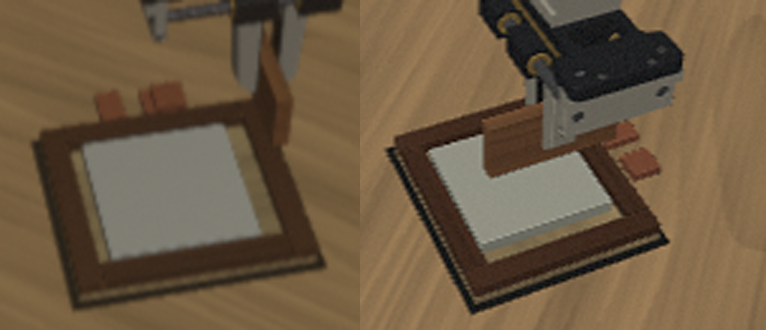

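View pics/wrist6.png

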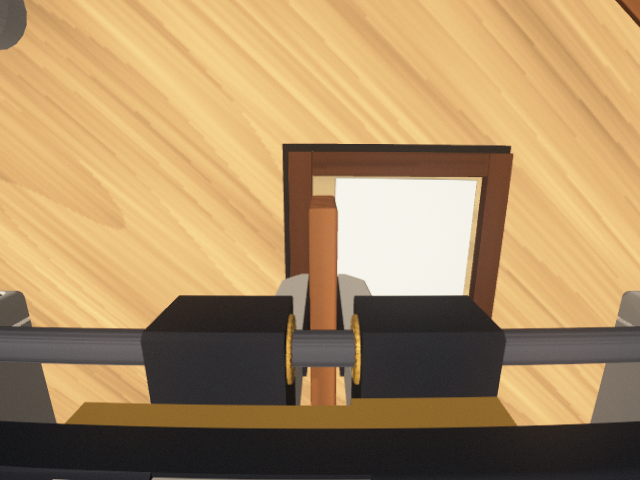

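```bash
python3 - <<'E'
from h import *
import pickle
s=pickle.load(open("c6.pkl","rb"));w=s["wrist"]["pixels"]
cv2.imwrite("pics/w6c.png",cv2.resize(w[135:305,275:375],None,fx=6,fy=3.5,interpolation=2))
cv2.imwrite("pics/w6d.png",cv2.resize(w[135:305,275:520],None,fx=3.2,fy=3.2,interpolation=2))
E
```

```text
(no output)
```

View pics/w6c.png

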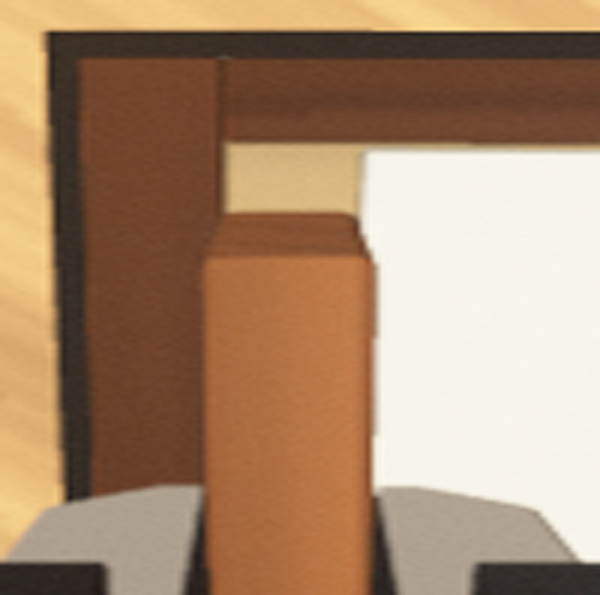

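View pics/w6d.png

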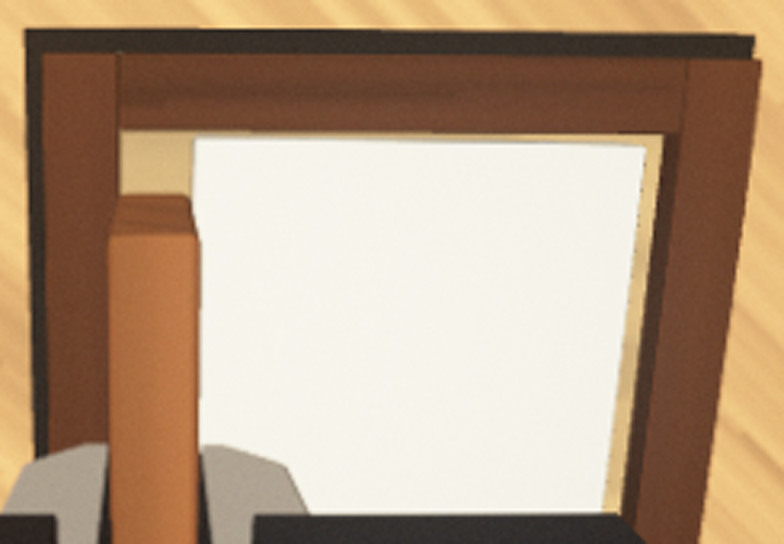

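```bash
python3 - <<'E'
from h import *
import pickle;np.set_printoptions(precision=4,suppress=True)
s=pickle.load(open("c6.pkl","rb"));w=s["wrist"]
R=np.array([[.67304,-.7396],[-.7396,-.67304]]);t=np.array([.49704,.09269])
def T(px,z):return (plane(w,px,z)[:,:2]-t)@R
def q(n,px,z):print(n,T(px,z))
q("rim inner TL",[(312,175.6)],.019)
q("tile left edge",[(335.8,178.4),(337.5,263.6)],.02)
q("tile TR",[(275+645/3.2,135+147/3.2)],.02)
q("outer TL,TR",[(288,151.6),(512.5,153.75)],.019)
q("outer L low",[(290.3,275)],.019)
q("inner TR",[(487.5,176)],.019)
q("blk top L,R",[(309.2,208.7),(337,208.7)],.1461)
q("blk top L,R low",[(275+211/6,135+560/3.5),(275+372/6,135+560/3.5)],.1461)
q("blk bot L,R",[(312.5,195.9),(334.3,195.9)],.1011)
E
```

```text
rim inner TL [[-0.0075 -0.0523]]
tile left edge [[ 0.0105 -0.0503]
 [ 0.0125  0.017 ]]
tile TR [[ 0.1176 -0.0489]]
outer TL,TR [[-0.0252 -0.07  ]
 [ 0.1435 -0.0694]]
outer L low [[-0.0256  0.0271]]
inner TR [[ 0.1261 -0.0526]]
blk top L,R [[-0.0046 -0.0474]
 [ 0.0066 -0.0474]]
blk top L,R low [[-0.0045 -0.01  ]
 [ 0.007  -0.01  ]]
blk bot L,R [[-0.0046 -0.047 ]
 [ 0.0069 -0.0471]]
```

{"op": "arm_command", "data": {"motion": [{"slide": [0.001,0.01,0.03],"turn": [0,0,0]},{"slide": [0,0,0.05],"turn": [0,0,0]},{"slide": [0,0,0.05],"turn": [0,0,0]},{"slide": [0,0,0.04],"turn": [0,0,0]},{"slide": [0,0,0.015],"turn": [0,0,0]}]}}

```text
t: 11.1
tool_pos: [0.4919, 0.0864, 0.2267]
orientation: [2.868, -1.276, -0.007]
force: [-1.3, 1.3, -0.7]
opening: 0.0118
```

```bash
python3 - <<'E'
from h import *
import pickle
s={n:robot.read_camera(n) for n in("scene","side","wrist")};pickle.dump(s,open("c7.pkl","wb"))
st=robot.read_state();print(st['t'],st['tool_pos'],st['orientation'],st['force'])
a=s["scene"]["pixels"][195:305,280:400];b=s["side"]["pixels"][200:330,250:410]
cv2.imwrite("pics/p7.png",np.hstack([cv2.resize(a,None,fx=3,fy=3,interpolation=2),cv2.resize(b,(406,330),interpolation=2)]))
cv2.imwrite("pics/wrist7.png",cv2.resize(s["wrist"]["pixels"][135:305,250:500],None,fx=3,fy=3,interpolation=2))
E
```

```text
11.25 [0.49337584 0.08695216 0.22980754] [ 2.86979313e+00 -1.27622989e+00 -1.92313875e-03] [-0.09173331  0.69617265 -0.81992415]
```

View pics/p7.png

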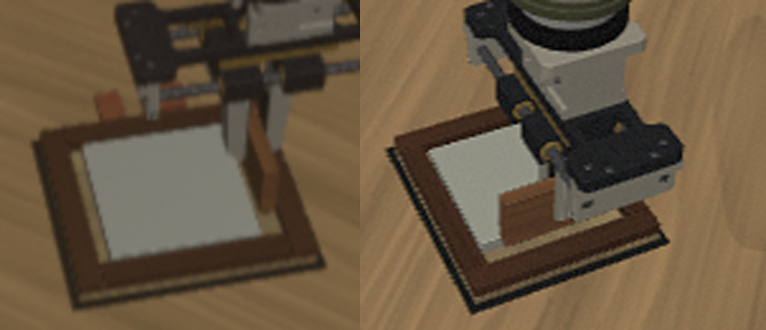

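View pics/wrist7.png

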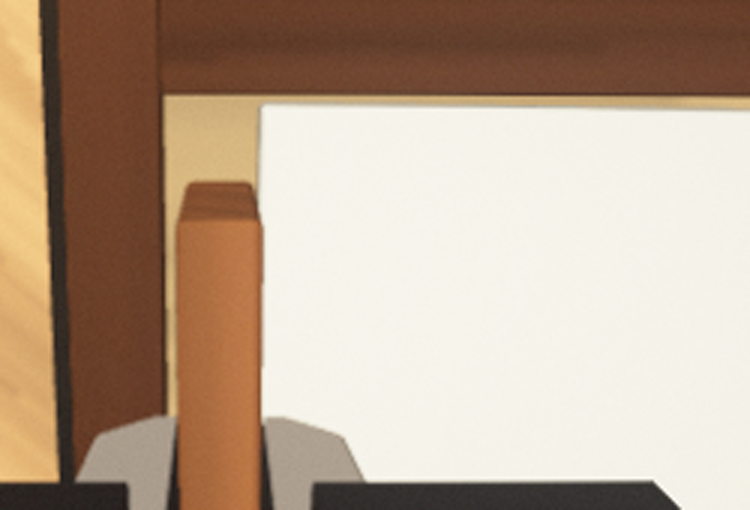

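{"op": "arm_command", "data": {"motion": [{"slide": [-0.0043,-0.005,0],"turn": [0,0,0]},{"slide": [0,0,0.005],"turn": [0,0,0]},{"slide": [0,0,0.005],"turn": [0,0,0]},{"slide": [0,0,0.005],"turn": [0,0,0]},{"slide": [0,0,0.005],"turn": [0,0,0]}]}}

```text
t: 11.67
tool_pos: [0.4943, 0.0903, 0.2226]
orientation: [-2.871, 1.275, -0.001]
force: [0.7, -0.1, -0.8]
opening: 0.0121
```

{"op": "arm_command", "data": {"motion": [{"slide": [0,0,0.005],"turn": [0,0,0]},{"slide": [0,0,0.005],"turn": [0,0,0]},{"slide": [0,0,0.005],"turn": [0,0,0]},{"slide": [0,0,0.003],"turn": [0,0,0]},{"slide": [0,0,0],"turn": [0,0,0]}]}}

```text
t: 12.08
tool_pos: [0.4939, 0.0903, 0.2147]
orientation: [2.871, -1.275, -0.001]
force: [-0.1, -0.4, -0.5]
opening: 0.0119
```

```bash
cat > look.py <<'E'
from h import *
import pickle,sys
k=sys.argv[1]
s={n:robot.read_camera(n) for n in("scene","side","wrist")};pickle.dump(s,open(f"c{k}.pkl","wb"))
st=robot.read_state();print(st['t'],st['tool_pos'],st['orientation'],st['force'],st['wrist_torque'],st['opening'])
a=s["scene"]["pixels"][195:305,280:400];b=s["side"]["pixels"][200:330,250:410]
cv2.imwrite(f"pics/p{k}.png",np.hstack([cv2.resize(a,None,fx=3,fy=3,interpolation=2),cv2.resize(b,(406,330),interpolation=2)]))
cv2.imwrite(f"pics/wrist{k}.png",cv2.resize(s["wrist"]["pixels"][135:305,250:510],None,fx=3,fy=3,interpolation=2))
E
python3 look.py 8
```

```text
12.2333 [0.49415786 0.09028827 0.21516005] [-2.87106925e+00  1.27529771e+00  4.02482111e-05] [-0.23093079 -0.29154702 -0.84807557] [0.01534754 0.07396784 0.00054114] 0.011753330512890021
```

View pics/p8.png

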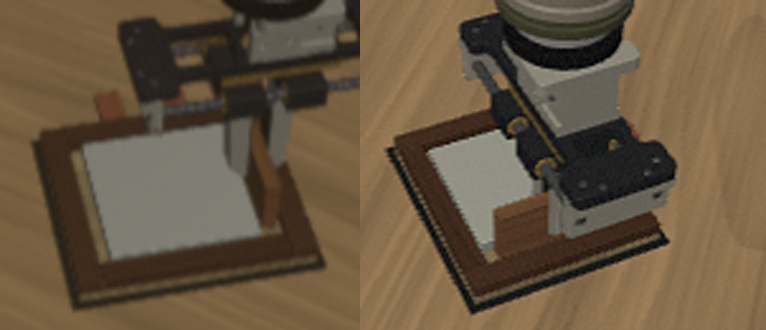

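View pics/wrist8.png

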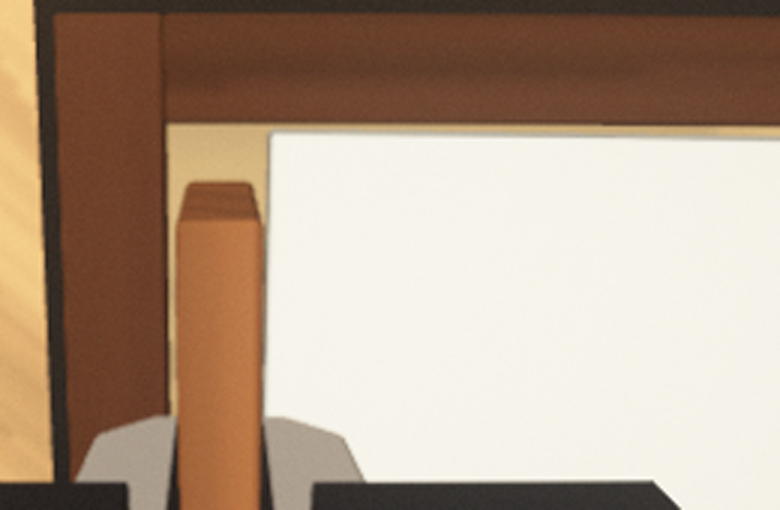

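{"op": "arm_command", "data": {"motion": [{"slide": [0,0,0.006],"turn": [0,0,0]},{"slide": [0.004,0,0],"turn": [0,0,0]},{"slide": [0.004,0,0],"turn": [0,0,0]},{"slide": [0.004,0,0],"turn": [0,0,0]},{"slide": [0.004,0,0],"turn": [0,0,0]}]}}

```text
t: 12.65
tool_pos: [0.4984, 0.0854, 0.2126]
orientation: [2.871, -1.275, -0.001]
force: [-0.8, 1.4, -0.1]
opening: 0.0118
```

{"op": "arm_command", "data": {"motion": [{"slide": [0.004,0,0],"turn": [0,0,0]},{"slide": [0.003,0,0],"turn": [0,0,0]},{"slide": [0,0,0],"turn": [0,0,0]},{"slide": [0,0,0],"turn": [0,0,0]},{"slide": [0,0,0],"turn": [0,0,0]}]}}

```text
t: 13.07
tool_pos: [0.5005, 0.0834, 0.213]
orientation: [-2.871, 1.275, -0.001]
force: [0.4, -0.4, -0.4]
opening: 0.0118
```

```bash
python3 look.py 9
```

```text
13.2167 [0.50042929 0.08344135 0.21290479] [-2.87102895e+00  1.27514324e+00 -6.51551103e-04] [ 0.63449649 -0.0317988  -0.29544068] [-0.02750199  0.10164015  0.09501541] 0.011858650148244198
```

View pics/wrist9.png

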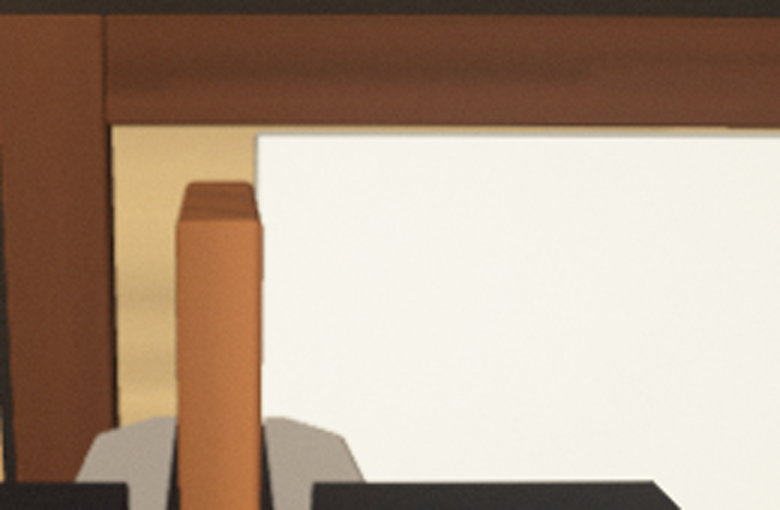

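{"op": "arm_command", "data": {"motion": [{"slide": [0.0015,0,0],"turn": [0,0,0]},{"slide": [0.0015,0,0],"turn": [0,0,0]},{"slide": [0,0,0],"turn": [0,0,0]},{"slide": [0,0,0],"turn": [0,0,0]},{"slide": [0,0,0],"turn": [0,0,0]}]}}

```text
t: 13.63
tool_pos: [0.5011, 0.0827, 0.2127]
orientation: [-2.871, 1.275, 0.0]
force: [-2.3, 1.8, -0.1]
opening: 0.0121
```

{"op": "arm_command", "data": {"motion": [{"slide": [0.0015,0,0],"turn": [0,0,0]},{"slide": [0.0015,0,0],"turn": [0,0,0]},{"slide": [0,0,0],"turn": [0,0,0]},{"slide": [0,0,0],"turn": [0,0,0]},{"slide": [0,0,0],"turn": [0,0,0]}]}}

```text
t: 14.05
tool_pos: [0.5015, 0.0822, 0.2126]
orientation: [-2.871, 1.275, 0.003]
force: [-3.6, 4.4, 2.6]
opening: 0.0119
```

{"op": "arm_command", "data": {"motion": [{"slide": [0.0015,0,0],"turn": [0,0,0]},{"slide": [0.0015,0,0],"turn": [0,0,0]},{"slide": [0,0,0],"turn": [0,0,0]},{"slide": [0,0,0],"turn": [0,0,0]},{"slide": [0,0,0],"turn": [0,0,0]}]}}

```text
t: 14.47
tool_pos: [0.5019, 0.0819, 0.2125]
orientation: [-2.87, 1.275, 0.006]
force: [-7.4, 8.4, 5.3]
opening: 0.0118
```

{"op": "arm_command", "data": {"motion": [{"slide": [0.0015,0,0],"turn": [0,0,0]},{"slide": [0.0015,0,0],"turn": [0,0,0]},{"slide": [0,0,0],"turn": [0,0,0]},{"slide": [0,0,0],"turn": [0,0,0]},{"slide": [0,0,0],"turn": [0,0,0]}]}}

```text
t: 14.88
tool_pos: [0.5022, 0.0816, 0.2125]
orientation: [-2.87, 1.274, 0.008]
force: [-11.0, 13.4, 8.0]
opening: 0.0113
```

```bash
python3 look.py 10
```

```text
15.0333 [0.50222744 0.08159949 0.21247641] [-2.86980113  1.27418244  0.0084317 ] [-10.48285516  12.38352057   8.31525543] [ 2.5562959   2.09111796 -0.00900101] 0.011858571137308205
```

View pics/wrist10.png

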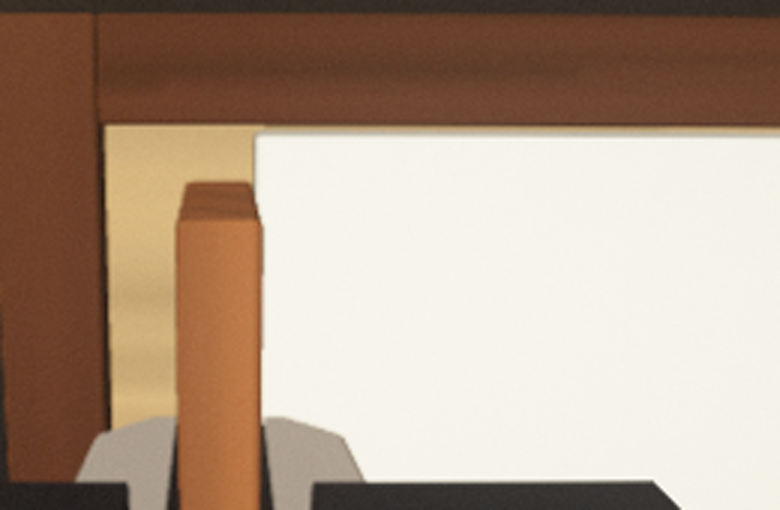

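View pics/p10.png

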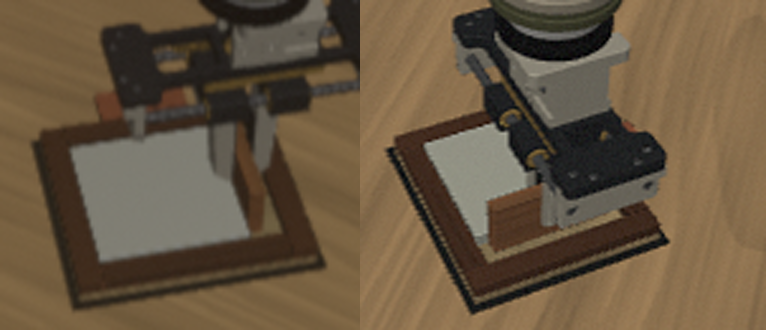

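```bash
python3 - <<'E'
from h import *
import pickle
s=pickle.load(open("c10.pkl","rb"))
a=s["wrist"]["pixels"][130:300,400:520];b=s["side"]["pixels"][220:330,255:375]
c=s["scene"]["pixels"][205:305,285:395]
cv2.imwrite("pics/f.png",np.hstack([cv2.resize(x,None,fx=400/x.shape[0],fy=400/x.shape[0],interpolation=2) for x in(a,c)]))
cv2.imwrite("pics/scene10.png",s["scene"]["pixels"])
E
```

```text
(no output)
```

View pics/f.png

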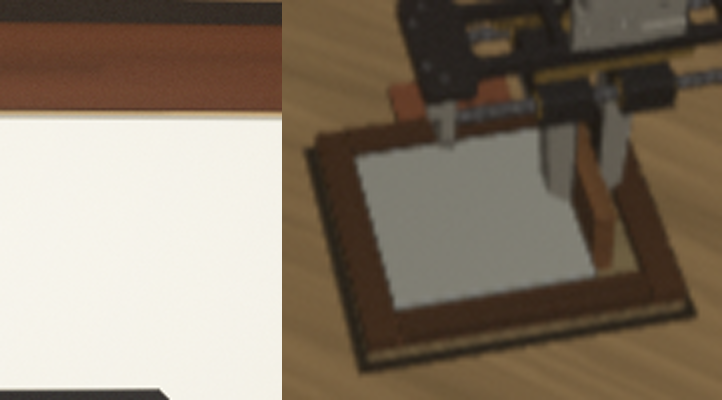

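View pics/scene10.png

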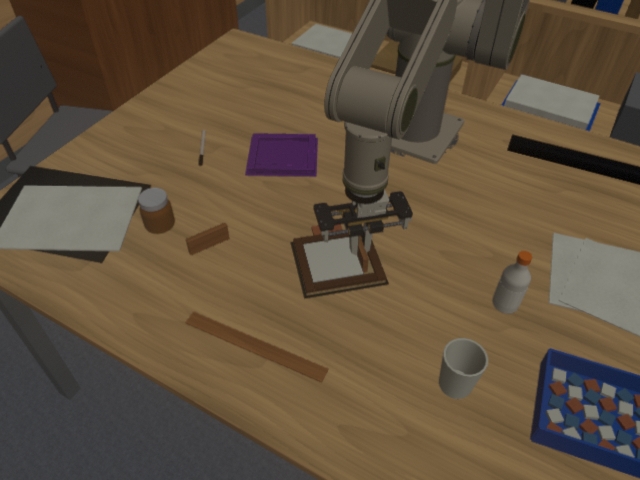

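```bash
python3 - <<'E'
from h import *
import pickle
np.set_printoptions(precision=4,suppress=True)
s=pickle.load(open("c10.pkl","rb"));w=s["wrist"]
st=robot.read_state();R=cv2.Rodrigues(st['orientation'])[0][:2,:2];t=st['tool_pos'][:2]
T=lambda p,z:(plane(w,p,z)[:,:2]-t)@R
print(T([(284.3,176.3)],.019),T([(334.7,179.3),(337.6,135+350/3)],.02),R)
cv2.imwrite("pics/g.png",cv2.resize(w["pixels"][130:320,440:600],None,fx=4,fy=3,interpolation=2))
E
```

```text
[[-0.0184 -0.0561]] [[ 0.0065 -0.0547]
 [ 0.0083 -0.0177]] [[ 0.6706 -0.7418]
 [-0.7418 -0.6707]]
```

View pics/g.png

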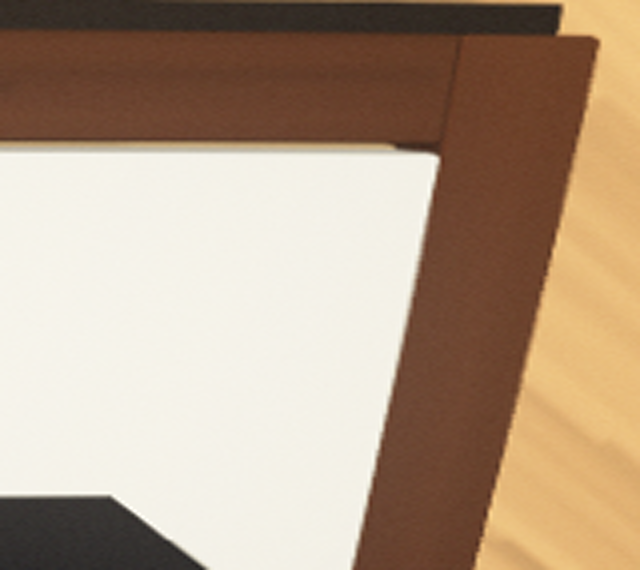

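```bash
python3 - <<'E'
from h import *
import pickle
np.set_printoptions(precision=4,suppress=True)
s=pickle.load(open("c6.pkl","rb"));a=np.deg2rad(-47.9);ey=np.array([np.cos(a),np.sin(a)]);ex=np.array([ey[1],-ey[0]]);c0=np.array([.5366,.0463])+.0015*ex-.001*ey
tr=lambda P:np.c_[(P[:,:2]-c0)@ex,(P[:,:2]-c0)@ey]
for z in(.008,.018):
  print(z,tr(plane(s["side"],[(352.4,253.2),(360.3,264.2)],z)),tr(plane(s["scene"],[(280+108/3,195+103/3),(280+148/3,195+100/3),(280+170/3,195+97/3)],z)))
E
```

```text
0.008 [[ 0.0989  0.0184]
 [ 0.0982 -0.0168]] [[ 0.1026  0.0238]
 [ 0.0993 -0.0068]
 [ 0.0989 -0.024 ]]
0.018 [[ 0.0933  0.0094]
 [ 0.0925 -0.0252]] [[ 0.093   0.0259]
 [ 0.0898 -0.0044]
 [ 0.0894 -0.0214]]
```

All pieces lie 89–103 mm out in tray x, beyond the 76 mm limit and low. The tile sits flush. Handing in.

```bash
python3 - <<'E'
from plant import robot
print(robot.read_state()['force']);print(robot.close_job());s=robot.read_state();print(s['t'],s['force'])
E
```

```text
[-10.48285516  12.38352057   8.31525543]
the job is handed in; nothing more can be done
None
the job is handed in; nothing more can be done
```

I handed the job in at about 15 s, with the block still gripped in the wide gap and pressing the tile against the opposite rim. No verdict is reported, so success is judged only from my own checks.

**What I did:** I gripped the block nearest the base and swept all three pieces over the tray's +x rim in one pass. I then turned it 90°, lowered it into the wide gap and pushed the tile to the far rim.

**Last checks:**
- **Pieces:** all three lie about 89–103 mm out in tray x, against the 76 mm limit. One rests on another, which by the given thicknesses puts its centre about 14 mm up at most. I did not measure that height, but the limit is 21 mm.
- **Tile:** the far rim shows no gap in the wrist and scene pictures. The gap behind the tile measured about 25 mm at one corner; flush would be 26 mm.
- **Push:** about 16 N sideways, with about 8 N upward.
- **Block:** the underside is about 9 mm above the table, roughly 11 mm below the tile face. The tool leans under 0.01 rad.
- **Bystanders:** the bottle, jar, ruler and cup look unmoved in the last scene picture.

**Disagreements:**
- Two pixel readings of the tile's edge differ by 1.8 mm over 37 mm, about 0.05 rad, which is more than the 0.02 rad allowed. I put that down to picking the edge by eye beside the block, because the tile's far edge runs parallel to the rim.
- My tray centre shifted by about 2 mm between views, which is within the camera calibration.
- During the sweep the block first rode about 2 mm higher than planned. I lowered it partway through.

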